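Fetch a dry print through the pass box

ROBOT

A 6-joint arm with a two-finger parallel gripper is mounted at the origin on the work surface. World frame = base frame: x ahead of the robot, y to its left, z up, the work surface at z = 0. Lengths are in m, angles in rad, forces in N, time in s.
With the tool pointing down it reaches from about 0.325 to 0.9 m from the base axis. Payload 6.1 kg.
Tool frame: the origin (TCP) lies on the centre line of the jaws, within the pads' length; the fingertips stand 11 mm ahead of it and the grasp point (between the pads) lies 8 mm behind it; z points along the fingers, y is the line along which they close (so a half turn about z gives the same grasp; the last joint's range is limited). The gripper opens to 87 mm and grips with 3 to 60 N. Pads are 19 mm wide; open, the fingers measure 117 mm over their backs; the gripper's body (75 mm by 190 mm) begins 51 mm behind the grasp point.
Start: joints at [0.992, 0.22, 1.526, -0, 1.395, -0.126], TCP at [0.273, 0.562, 0.234] pointing down, gripper open.
Joint ranges: [-2.98, 2.98], [-0.91, 2.08], [0.09, 2.57], [-1.24, 4.39], [0.2, 2.65], [-2.68, 2.68]. Speed limits (rad/s): [2.57, 2.57, 3.01, 3.14, 3.14, 3.14].

INTERFACE

Orientations are given as a 3x3 rotation matrix whose columns are the frame's x, y, z axes.
In Python, from workcell import bot gives the robot as it stands.
- The arm moves only by the shell command python3 -m handwheel 'ROWS' [FORCE]. ROWS is JSON, a list that holds one entry, the list of rows, each a list of 7 numbers: the shift along the tool's x, y, z in mm, then the turn, a rotation vector about the tool's x, y, z in rad, then the closure, from -1 (fully open) to 1 (shut). A call has 1 to 10 rows; each row is the pose to reach, as a shift and turn from the pose commanded when the call began, along the tool's axes at that moment; what a row does not reach only later rows make up. A row lasts 1/8 s, in which the tool goes at most 62.5 mm and 10.7 degrees, less where a joint would pass 70% of its speed; a pose out of reach is approached as far as the arm can. A call with a gripper value outside its range is refused whole. The fingers move at their own pace and stop on an object; FORCE is the grip in N (left out, the last holds). Time passes only in rows, so rows that repeat a pose let the fingers close. It gives the time, the measured TCP pose, the force, the opening and the grip force at its end, in the units of the state.
- bot.get_obs(): the state, without advancing time (a new reading comes with each control period).
- bot.grab_frame(name): name is "scene" or "side" or "wrist"; returns the picture (384x512x3 uint8, red, green, blue); there is no depth.
- bot.camera_model(name): a dict with "fov_y" (degrees; the focal length in pixels is half the picture's height over the tangent of half this angle, whatever the lens; pixels are square), "cx", "cy" (the principal point, pixels), "world_from_camera" (4x4, takes a point from camera to world coordinates). Camera axes: x right, y down, z forward; pixel columns grow to the right and rows downward; lengths in m; the calibration is good to about 2 mm. The wrist camera is an equidistant fisheye: a pixel r from the principal point sees the ray r / f radians off the axis. A picture is of the moment at which its call begins: read the wrist's pose just before it. camera_model takes no time and is no camera call; for the wrist camera it gives the pose at the moment of the call.
- bot.finish_job(): hands the job in; it is judged then, once.
Trained networks look in the newest picture that a camera, given by its name, has taken for a name from the list of things; names that differ only in an ending like _2 or _b are one class to them, and where a whole thing is asked for, a point or a joint stands for the part that bears it (a point fixed in the world has none). Each returns a list of dicts, best first, with "confidence" (0 to 1); they miss things now and then, are a little off and sometimes report something else, mostly with a low value. They report only what shows in the picture. A call takes as long as a camera call.
- bot.search_frame(camera, label): "rect" ([left, top, right, bottom] in pixels, round what is visible of it).
- bot.cut_out(camera, label): "pixels" (384x512 bool, what is visible of it) and "rect" ([left, top, right, bottom] in pixels, round what is visible of it).
The state is a dict: "t": time; "q": joint angles; "qd": joint speeds; "tau": joint torques, N m; "tool_pos": TCP position; "tool_rot": TCP orientation; "ft_force": force on the tool from outside, world axes, zero at the start; "moment": the same for the moment, N m; "opening": opening from 0.0 (shut) to 1.0 (fully open); "gripper_force": force on a finger pad.
Only numpy, scipy, OpenCV 4.12 (cv2) and the standard library are available. Lean on these libraries where they do the work, as an engineer would, in place of code of your own. Each camera call takes 0.05 s, during which the arm holds its last target. There are 200 camera calls.

TASK

Fetch the orange printed bracket from the pass box of the dry box and set it upright, on its base, in the green tray. First feel that the inner gate is really shut: press firmly on its yellow bar until it is fully down; only then press the orange knob down (it spins freely otherwise), turn it clockwise to release the latch, and slide the clear outer hatch fully open, away from the gate. Leave the hatch open, the gate shut, and everything else, the little desiccant canister in the chamber included, standing where it is.

Things in the scene. Friction and masses are not known exactly. Their poses are not given: they have to be found in the camera images.
- passbox: White pass box fixed to the desk. Origin: on the desk under the chamber's centre; z up, +y towards gate and dry box, -y towards the parking deck for the hatch (grey, top z = 60 mm, to y = -215 mm; side walls 75 mm high at x = +-75 to 85 mm). At +y: neck 75 mm high, y 82 to 124 mm; then the black and clear dry box, 240 x 240 x 150 mm high, y 124 to 364 mm
- chamber_floor (a point): Centre of the chamber's floor, 20 mm above the desk, axes as the pass box's. Chamber inside: x -75 to 75, y -62 to 72 mm; its rim, under the hatch, 55 mm above this point. A steel keeper sticks out of the +x, -y corner just under the hatch (x 30 to 75, y -68 to -32, z 43 to 54 mm from this point)
- gate (a joint): Inner door: upright plate at y = 75 mm of the pass box, between chamber and dry box, sliding up and down; height above fully shut in m: 0 = shut, up to 0.03. It may stand shut or up to 14 mm ajar at the start. Its own friction (about 3.5 N) keeps it where it is left; a push of 5 N or more on top moves it down to a hard stop
- gate_top (a point): Middle of the top face of the gate's yellow bar (70 mm along the pass box's x, 14 mm wide, 16 mm high); moves with the gate; 98 mm above the desk when shut. Axes as the pass box's
- hatch (a joint): Outer door: clear plate 164 x 134 x 8 mm with teal edges on top of the chamber; slides along the pass box's -y, on to the parking deck; travel in m: 0 = shut, 0.125 = fully open (stop). Friction about 2 N, stays where it is left. Held shut by the latch
- latch (a joint): Red latch under the clear hatch, out of reach: disc on the knob's axis with a tongue reaching 60 mm from it, 14 mm wide; angle in rad: 0 = latched, tongue at 40 degrees from the pass box's +x towards -y, butting on the keeper; growing clockwise seen from above to a stop at 1.45. The hatch is free from about 0.5; turn it to 0.7 or more. Turned only by the knob: needs 0.025 N m
- knob_grip (a point): Grip point of the orange bar knob, on its vertical axis at the hatch's centre (pass box x = y = 0 when the hatch is shut), 119 mm above the desk when unpressed. Bar 46 mm long along this point's x, 14 mm thick along its y, from 24 mm below to 12 mm above this point; under it a round black skirt, radius 20 mm. Any start angle. The knob is also the handle for sliding the hatch
- plunger (a joint): How far the knob is pressed down, in m: 0 = up. Up, the knob spins freely and drives nothing. Pressed 3 mm, against a spring (about 2 N), it meets the latch disc and drives it by friction, with no lost turn: keep it pressed with 5 to 20 N while turning. It springs up when let go
- bracket: Orange printed bracket, loose, 60 g, in the chamber: base plate 50 x 34 x 6 mm with an upright web 50 mm long (along its x), 10 mm thick (y), from z = 5 to 39 mm, along the middle. Origin: centre of its underside, z up
- good_tray: Green tray, fixed, 110 x 110 x 16 mm outside, walls 4 mm, floor 4 mm thick. Origin: centre of its underside, on the desk
- scrap_tray: Red tray of the same size, fixed, holding a grey misprint; not to be used
- desiccant: Small white and blue desiccant canister, loose, 21 mm across, 30 mm high, standing in the chamber near its -x wall; to be left there. Origin: centre of its underside
- misprint: Grey misprint, loose, 40 x 30 x 24 mm, in the red tray; leave alone. Origin: underside
- bottle: Amber bottle, loose, 56 mm across, 150 mm high, standing close to the pass box on the robot's side; leave alone. Origin: underside
- motor: Stepper motor, loose, 42 x 42 x 62 mm with its shaft, standing on the desk; leave alone. Origin: underside
- jar: Clear jar, loose, 56 mm across, 60 mm high; leave alone. Origin: underside
- screwdriver: Blue screwdriver lying on the desk; leave alone
- wrench: Steel wrench lying on the desk; leave alone
- scraper: Print scraper with black handle lying on the desk; leave alone

How it is judged:
On the way, in this order (a step that is already met when the one before it is completed fails the run):
1. with the hatch still shut, the inner gate is pressed from above with the fingers and is fully down (contact force between the fingers and gate above 3 N and value of joint gate below 0.0025 m and value of joint hatch below 0.006 m), for 0.1 s.
2. the latch is turned clear of its keeper (value of joint latch above 0.4 rad), for 0.1 s.
3. the outer hatch is slid open (value of joint hatch above 0.11 m and value of joint gate below 0.0025 m), for 0.1 s.
4. the bracket is out of the chamber and lies in the green tray (x of bracket in the frame of good_tray between -0.04 and 0.04 m and y of bracket in the frame of good_tray between -0.04 and 0.04 m and z of bracket in the frame of good_tray between 0 and 0.009 m and angle between bracket's own z axis and vertical below 0.15 rad and linear speed of bracket below 0.02 m/s), for 0.1 s.
At the end, for the whole second after the job is handed in: The bracket stands on its base in the green tray: its origin within 40 mm of the tray's centre along each tray axis and less than 9 mm above the desk, tilted less than 0.15 rad, at rest; the hatch is open by more than 105 mm, the gate within 2.5 mm of shut, the canister upright (all of step 4 and value of joint gate below 0.0025 m and value of joint hatch above 0.105 m and angle between desiccant's own z axis and vertical below 0.2 rad); the robot touches nothing.
It fails at once if the hatch is opened (over 6 mm) while the gate is over 4 mm from shut (value of joint hatch above 0.006 m and value of joint gate above 0.004 m).
It fails at once if the desiccant canister is moved over 25 mm or tipped (distance of desiccant from where it was at the start of the episode above 0.025 m or angle between desiccant's own z axis and vertical above 0.5 rad).
It fails at once if a bystander (misprint, bottle, motor, jar, screwdriver, wrench or scraper) is moved over 30 mm (distance of any of misprint, bottle, motor, jar, screwdriver, wrench, scraper from where it was at the start of the episode above 0.03 m).
It also fails if it takes over 64 s, if anything falls off the work surface, if the arm or the gripper's body presses on something with over 40 N, if the wrist force passes 120 N, or if a joint passes its speed limit or range.

## Working session

There is one attempt and no reset: what is moved stays moved. The work goes in short steps, Python scripts to look and compute and a shell command to move; the robot and the scene stay as the last step left them, time stands still between calls to the robot, and variables do not carry over. Pictures are saved under pics/ and viewed, at most 10 in all, crops included, and the job is handed in when it is done.

```bash
mkdir -p pics
python3 - <<'E'
from workcell import bot
import cv2,numpy as np
np.set_printoptions(precision=4,suppress=True)
o=bot.get_obs();print(o['t'],o['tool_pos'],o['tool_rot'],o['opening'])
for c in ['scene','side']:
    im=bot.grab_frame(c);cv2.imwrite(f'pics/{c}0.png',cv2.resize(im[:,:,::-1],(800,600),interpolation=cv2.INTER_CUBIC))
    m=bot.camera_model(c);print(c,m)
    for l in ['passbox','gate_top','knob_grip','bracket','good_tray','desiccant','bottle','hatch']:
        r=bot.search_frame(c,l);print(l,[(round(d['confidence'],2),np.round(d['rect'])) for d in r[:2]])
E
```

```text
0.0 [0.2731 0.5615 0.2324] [[-0.8992  0.4375 -0.001 ]
 [ 0.4375  0.8992 -0.0016]
 [ 0.0002 -0.0019 -1.    ]] 1.0007438273528286
scene {'fov_y': 52.9216159297882, 'cx': 251.40207501841525, 'cy': 185.75572117489824, 'world_from_camera': array([[ 0.4709,  0.6681, -0.576 ,  1.2025],
       [ 0.8822, -0.3525,  0.3123, -0.4723],
       [ 0.0056, -0.6552, -0.7554,  0.9179],
       [ 0.    ,  0.    ,  0.    ,  1.    ]])}
passbox [(0.7, array([222.,  99., 425., 239.]))]
gate_top [(0.81, array([302., 148., 340., 181.]))]
knob_grip [(0.65, array([292., 157., 309., 176.])), (0.44, array([153., 172., 192., 210.]))]
bracket [(0.54, array([130., 250., 155., 279.]))]
good_tray [(0.81, array([148., 173., 196., 210.]))]
desiccant [(0.57, array([264., 153., 332., 203.]))]
bottle [(0.91, array([247., 130., 265., 175.]))]
hatch [(0.69, array([170., 258., 242., 294.]))]
side {'fov_y': 48.237430457696306, 'cx': 250.8257484965376, 'cy': 197.04307975652776, 'world_from_camera': array([[ 0.6968, -0.4289,  0.5749, -0.0061],
       [-0.7173, -0.4187,  0.557 , -0.6613],
       [ 0.0019, -0.8005, -0.5994,  0.6866],
       [ 0.    ,  0.    ,  0.    ,  1.    ]])}
passbox [(0.93, array([ 94.,  96., 313., 256.])), (0.32, array([283., 171., 341., 205.]))]
gate_top [(0.58, array([177., 152., 218., 179.]))]
knob_grip [(0.57, array([208., 155., 228., 179.]))]
bracket []
good_tray [(0.74, array([231., 286., 313., 354.])), (0.23, array([186., 189., 211., 249.]))]
desiccant []
bottle [(0.75, array([184., 186., 210., 251.])), (0.17, array([178., 149., 221., 178.]))]
hatch [(0.59, array([180., 152., 262., 202.]))]
```

View pics/scene0.png

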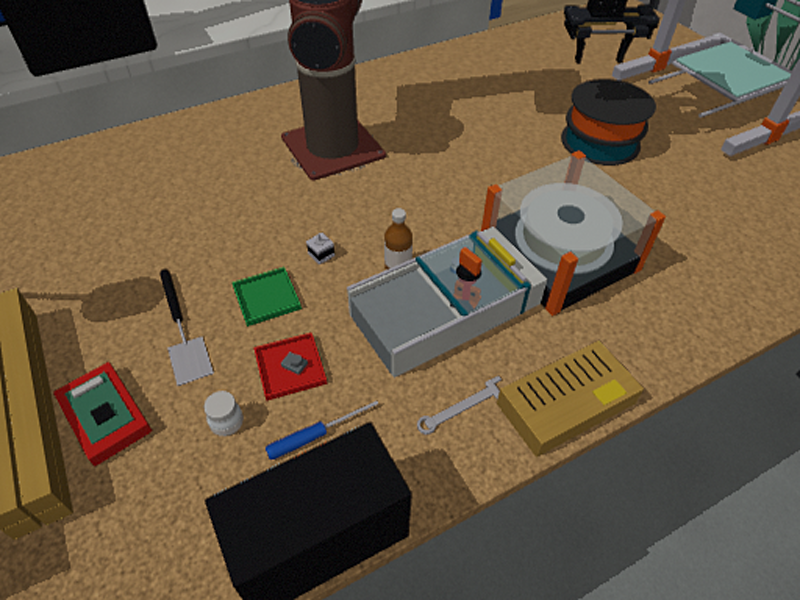

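View pics/side0.png

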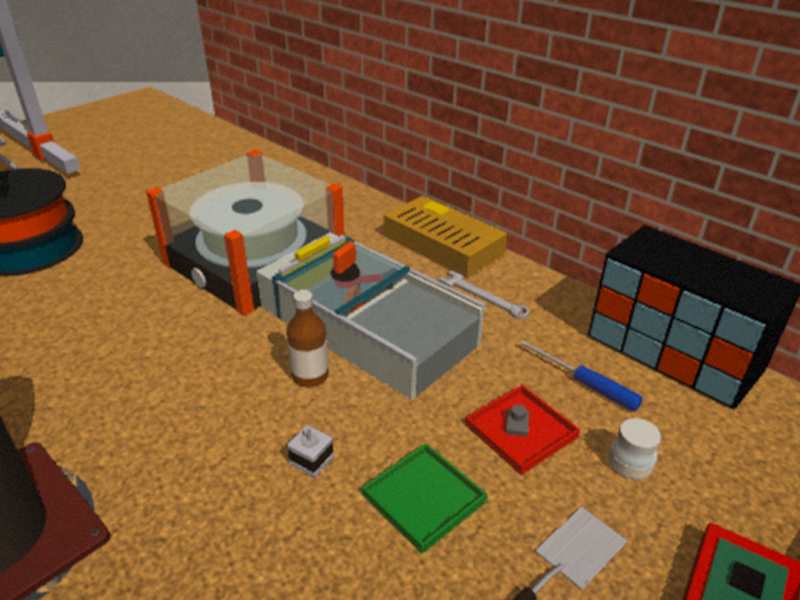

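The scene picture shows the knob at (469,263), the yellow bar at (501,251), the hatch closed with the deck to the left, and the green tray at (267,296). In the side picture the knob is at (344,258), the bar at (312,248) and the tray at (424,497). The bottle stands at (307,340) next to the box.

```bash
cat > h.py <<'E'
from workcell import bot
import cv2,numpy as np
from scipy.optimize import least_squares
np.set_printoptions(precision=4,suppress=True)
def proj(m,P):
    T=np.linalg.inv(m['world_from_camera']);p=np.atleast_2d(P)@T[:3,:3].T+T[:3,3]
    f=192/np.tan(np.radians(m['fov_y']/2))
    return p[:,:2]/p[:,2:]*f+[m['cx'],m['cy']]
def ray(m,px,fish=False):
    f=192/np.tan(np.radians(m['fov_y']/2));d=(np.array(px,float)-[m['cx'],m['cy']])/f
    if fish:
        r=np.linalg.norm(d);v=np.append(d/r*np.sin(r) if r>0 else d,np.cos(r))
    else: v=np.append(d,1)
    W=m['world_from_camera'];v=W[:3,:3]@v;return W[:3,3],v/np.linalg.norm(v)
def atz(m,px,z,fish=False):
    o,v=ray(m,px,fish);return o+v*(z-o[2])/v[2]
def box(x,y,yaw,P):
    P=np.atleast_2d(P)/1000.;c,s=np.cos(yaw),np.sin(yaw);return P@np.array([[c,-s,0],[s,c,0],[0,0,1]]).T+[x,y,0]
E
python3 - <<'E'
from h import *
s=1.5625
ims={c:cv2.resize(cv2.imread(f'pics/{c}0.png'),(512,384),interpolation=cv2.INTER_AREA) for c in('scene','side')}
win={'scene':dict(knob=(455,245,485,282),bar=(480,232,522,270),tray=(230,265,305,328)),'side':dict(knob=(330,238,358,274),bar=(290,232,335,264),tray=(355,440,490,550))}
rng=dict(knob=((3,140,80),(14,255,255)),bar=((22,120,80),(35,255,255)),tray=((50,120,40),(75,255,255)))
cen={}
for c in win:
    hsv=cv2.cvtColor(ims[c],cv2.COLOR_BGR2HSV)
    for k,w in win[c].items():
        m=cv2.inRange(hsv,*rng[k]);z=np.zeros_like(m);a=[int(v/s) for v in w];z[a[1]:a[3],a[0]:a[2]]=m[a[1]:a[3],a[0]:a[2]]
        M=cv2.moments(z,True);cen[c,k]=np.array([M['m10'],M['m01']])/M['m00']
        r=cv2.minAreaRect(cv2.findNonZero(z));print(c,k,M['m00'],cen[c,k],r)
M={c:bot.camera_model(c) for c in win}
def tri(k):
    return least_squares(lambda P:np.concatenate([proj(M[c],P)[0]-cen[c,k] for c in win]),[.5,.1,.1])
for k in rng: r=tri(k);print(k,r.x,'res',r.fun)
# fit box: x,y,yaw,gate
obs=[('scene',(-85,-215,75),(350,289)),('scene',(85,-215,75),(391,350)),('side',(-85,-215,75),(413,362)),('side',(85,-215,75),(481,310)),('scene',(85,-215,0),(392,370)),('side',(-85,-215,0),(414,390))]
def res(p):
    e=[proj(M[c],box(*p[:3],P))[0]-np.array(u)/s for c,P,u in obs]
    for c in win:
        e.append(proj(M[c],box(*p[:3],(0,0,115)))[0]-cen[c,'knob'])
        e.append(proj(M[c],box(*p[:3],(0,75,92+p[3])))[0]-cen[c,'bar'])
    return np.concatenate(e)
k=tri('knob').x;b=tri('bar').x
r=least_squares(res,[k[0],k[1],np.arctan2(-(b-k)[0],(b-k)[1]),3],loss='soft_l1');print('box',r.x);print(r.fun.reshape(-1,2))
E
```

```text
scene knob 162.0 [300.4753 166.7407] ((300.6200256347656, 166.83999633789062), (17.200000762939453, 10.600000381469727), 36.869895935058594)
scene bar 162.0 [319.3272 161.3272] ((318.25, 160.25001525878906), (26.16295051574707, 7.071067810058594), 45.0)
scene tray 1048.0 [170.0496 189.2071] ((170.1999969482422, 188.59999084472656), (29.725406646728516, 36.68241500854492), 71.56504821777344)
side knob 224.0 [220.0223 164.4732] ((220.0, 164.5), (19.0, 14.0), 90.0)
side bar 203.0 [200.2562 159.3251] ((200.2000274658203, 159.90000915527344), (9.838699340820312, 24.59674644470215), 63.43495178222656)
side tray 2889.0 [270.9013 317.5722] ((271.7500305175781, 315.7500305175781), (61.51828384399414, 55.154327392578125), 45.0)
knob [0.589  0.0218 0.1113] res [ 0.1261 -0.1932  0.1383  0.1424]
bar [0.5848 0.0934 0.0967] res [ 0.2228 -0.3653  0.2524  0.2733]
tray [ 0.3984 -0.3244  0.002 ] res [ 0.0291 -0.0276  0.0203  0.0142]
box [0.588  0.0201 0.0437 3.8291]
[[-2.9026 -1.0486]
 [ 0.6196  1.4873]
 [-0.4038 -0.5346]
 [ 2.0884 -2.4378]
 [-0.1408  4.1412]
 [-1.7139  6.5712]
 [-0.4106 -1.1099]
 [ 0.6023 -0.3654]
 [ 0.2173 -0.7035]
 [-0.1695  0.3534]]
```

```bash
python3 -m handwheel '[[[-50,-29,0,0,0,0.18,1],[-100,-58,0,0,0,0.36,1],[-150,-87,0,0,0,0.54,1],[-200,-116,0,0,0,0.7,1],[-250,-146,0,0,0,0.88,1],[-300,-175,0,0,0,1.06,1],[-350,-204,0,0,0,1.06,1],[-400,-233,0,0,0,1.06,1],[-450,-262,0,0,0,1.06,1],[-484,-282,0,0,0,1.06,1]]]' 20
python3 - <<'E'
from h import *
o=bot.get_obs();print(o['tool_pos'],o['tool_rot'],o['q'])
m=bot.camera_model('wrist');print(m)
im=bot.grab_frame('wrist');cv2.imwrite('pics/w1.png',cv2.resize(im[:,:,::-1],(800,600),interpolation=cv2.INTER_CUBIC))
E
```

```text
t: 2.15
tool_pos: [0.5865, 0.0943, 0.2337]
tool_rot: [[-0.056, 0.998, 0.001], [0.998, 0.056, -0.0], [-0.0, 0.001, -1.0]]
ft_force: [0.6, 0.8, 0.9]
opening: 0.021
gripper_force: 0.0
[0.5865 0.0943 0.2337] [[-0.0562  0.9984  0.0006]
 [ 0.9984  0.0562 -0.0002]
 [-0.0003  0.0006 -1.    ]] [ 0.0268  0.1465  1.6106 -0.0002  1.3839 -0.0295]
{'fov_y': 65.70646984690485, 'cx': 258.09409080170434, 'cy': 190.02465341377822, 'world_from_camera': array([[ 0.9984,  0.054 ,  0.0165,  0.5807],
       [ 0.0565, -0.956 , -0.288 ,  0.1728],
       [ 0.0002,  0.2884, -0.9575,  0.3855],
       [ 0.    ,  0.    ,  0.    ,  1.    ]])}
```

View pics/w1.png

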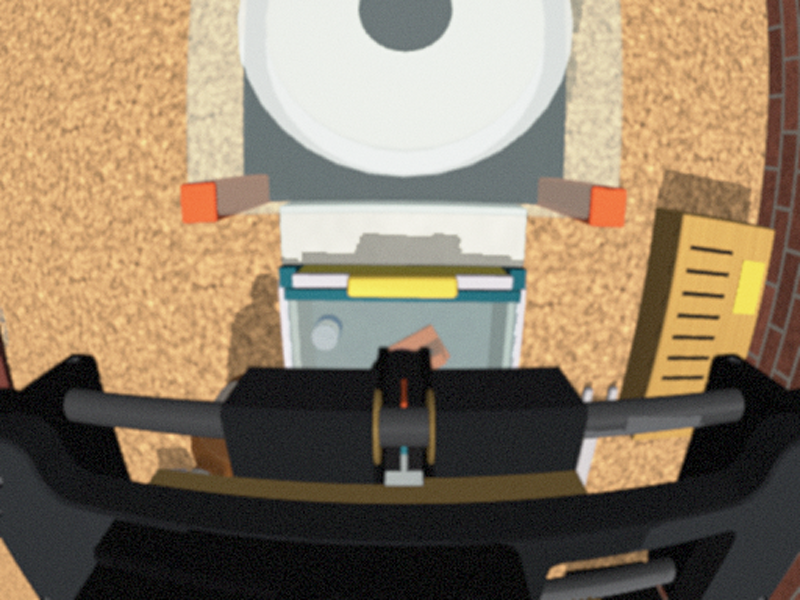

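The wrist picture shows the yellow bar at (348–457, 287), square to the tool. The canister is at (326,333) and the bracket is under the hatch at about (420,345).

Run:
```python
from h import *
m=bot.camera_model('wrist');s=1.5625
g=lambda x,y,z:atz(m,(x/s,y/s),z,True)
for z in(.098,.105,.112):print(z,'bar',g(402.5,287,z),'ends',g(348,287,z),g(457,287,z))
a,b=g(198,202,.15),g(606,207,.15);print('posts',a,b,np.arctan2(*(b-a)[1::-1]))
print('desic top',g(326,328,.05))
```

```text
0.098 bar [0.587  0.0889 0.098 ] ends [0.5518 0.0871 0.098 ] [0.6221 0.0909 0.098 ]
0.105 bar [0.5868 0.0909 0.105 ] ends [0.5526 0.0891 0.105 ] [0.6211 0.0928 0.105 ]
0.112 bar [0.5867 0.0929 0.112 ] ends [0.5533 0.0911 0.112 ] [0.6201 0.0947 0.112 ]
posts [0.4736 0.1455 0.15  ] [0.6933 0.1546 0.15  ] 0.041412315207976454
desic top [0.53   0.0393 0.05  ]
```

```bash
python3 -m handwheel '[[[-3,0,50,0,0,0,1],[-3,0,100,0,0,0,1],[-3,0,106,0,0,0,1],[-3,0,110,0,0,0,1],[-3,0,113,0,0,0,1],[-3,0,116,0,0,0,1],[-3,0,119,0,0,0,1]]]'
```

```text
t: 3.08
tool_pos: [0.5865, 0.0938, 0.1158]
tool_rot: [[-0.058, 0.998, 0.003], [0.998, 0.058, 0.0], [0.0, 0.003, -1.0]]
ft_force: [-1.0, -0.2, 2.4]
opening: 0.006
gripper_force: 1.1
```

```bash
python3 -m handwheel '[[[0,0,2,0,0,0,1],[0,0,4,0,0,0,1],[0,0,6,0,0,0,1],[0,0,7,0,0,0,1]]]'; python3 -m handwheel '[[[0,0,1,0,0,0,1],[0,0,2,0,0,0,1]]]'
```

```text
t: 3.58
tool_pos: [0.586, 0.0937, 0.1093]
tool_rot: [[-0.058, 0.998, 0.001], [0.998, 0.058, -0.0], [-0.0, 0.001, -1.0]]
ft_force: [-3.9, -0.2, 15.8]
opening: 0.007
gripper_force: 7.9
t: 3.82
tool_pos: [0.5861, 0.0937, 0.1091]
tool_rot: [[-0.058, 0.998, 0.001], [0.998, 0.058, -0.0], [-0.0, 0.001, -1.0]]
ft_force: [-9.8, -1.1, 26.9]
opening: 0.002
gripper_force: 13.5
```

```bash
python3 -m handwheel '[[[0,0,-50,0,0,0,1],[-20,0,-100,0,0,0,-1],[-80,0,-110,0,0,0,-1],[-140,0,-110,0,0,0,-1],[-150,0,-110,0,0,0,-1],[-150,0,-110,0,0,0,-1]]]'
python3 - <<'E'
from h import *
o=bot.get_obs();print(o['t'],o['tool_pos'],o['opening'])
im=bot.grab_frame('wrist');cv2.imwrite('pics/w2.png',cv2.resize(im[:,:,::-1],(800,600),interpolation=cv2.INTER_CUBIC))
E
```

```text
t: 4.58
tool_pos: [0.5934, -0.0564, 0.2146]
tool_rot: [[-0.056, 0.998, -0.002], [0.998, 0.056, 0.001], [0.001, -0.002, -1.0]]
ft_force: [-0.4, 0.0, -1.0]
opening: 0.488
gripper_force: 0.0
4.575 [ 0.5934 -0.0564  0.2146] 0.48776025248190646
```

View pics/w2.png

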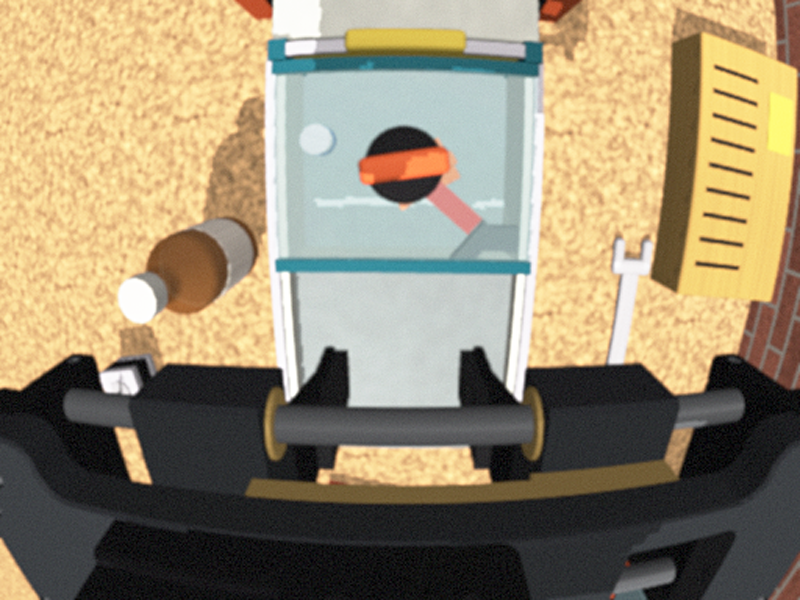

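The wrist picture shows the knob's top bar from about (362,172) to (449,161). The latch tongue points right and down to the keeper at (490,240), and the bottle's cap is at (140,300).

Run:
```python
from h import *
m=bot.camera_model('wrist');s=1.5625;o=bot.get_obs()
g=lambda x,y,z:atz(m,(x/s,y/s),z,True)
im=cv2.resize(cv2.imread('pics/w2.png'),(512,384),interpolation=cv2.INTER_AREA)
h=cv2.cvtColor(im,cv2.COLOR_BGR2HSV);k=cv2.inRange(h,(3,170,200),(16,255,255));k[:85]=0;k[125:]=0;k[:,:225]=0;k[:,293:]=0
P=np.array([g(x*s,y*s,.131) for x,y in cv2.findNonZero(k)[:,0]])[:,:2]
r=cv2.minAreaRect((P*1000).astype(np.float32));print('knob top',r,len(P),P.mean(0))
e=lambda a,b,z:(g(*a,z),g(*b,z))
for n,a,b,z in [('hatch -y edge',(278,267),(529,268),.083),('bar',(346,41),(465,41),.098)]:
    A,B=e(a,b,z);d=B-A;print(n,A,B,np.arctan2(d[1],d[0]),np.linalg.norm(d))
print('bottle cap',g(137,300,.15),'disc',g(403,163,.095))
```

```text
knob top ((587.84521484375, 21.00324821472168), (43.6152229309082, 13.14134407043457), 11.866909980773926) 723 [0.5871 0.0214]
hatch -y edge [ 0.5109 -0.0466  0.083 ] [ 0.6718 -0.0379  0.083 ] 0.05420660690932467 0.16108216409793252
bar [0.5506 0.0931 0.098 ] [0.6185 0.0971 0.098 ] 0.05906465500497881 0.0680190466926956
bottle cap [ 0.4452 -0.0522  0.15  ] disc [0.5874 0.0221 0.095 ]
```

```bash
python3 -m handwheel '[[[20,0,0,0,0,-0.18,-1],[40,0,0,0,0,-0.36,-1],[60,0,0,0,0,-0.54,-1],[77.5,-1,0,0,0,-0.72,-1],[77.5,-1,0,0,0,-0.9,-1],[77.5,-1,0,0,0,-1.08,-1],[77.5,-1,0,0,0,-1.26,-1],[77.5,-1,0,0,0,-1.44,-1],[77.5,-1,0,0,0,-1.6,-1],[77.5,-1,0,0,0,-1.722,-1]]]' 20; python3 -m handwheel '[[[0,0,50,0,0,0,-1],[0,0,90,0,0,0,-1],[0,0,101,0,0,0,-1],[0,0,101,0,0,0,1],[0,0,101,0,0,0,1],[0,0,101,0,0,0,1],[0,0,101,0,0,0,1],[0,0,101,0,0,0,1],[0,0,101,0,0,0,1]]]' 20
```

```text
t: 5.88
tool_pos: [0.5881, 0.0235, 0.2151]
tool_rot: [[-0.977, -0.215, -0.001], [-0.215, 0.977, 0.001], [0.001, 0.001, -1.0]]
ft_force: [0.1, -0.5, 0.3]
opening: 1.001
gripper_force: 0.0
t: 7.0
tool_pos: [0.5887, 0.0212, 0.1146]
tool_rot: [[-0.978, -0.208, 0.0], [-0.208, 0.978, -0.0], [-0.0, -0.0, -1.0]]
ft_force: [0.2, -0.6, -0.4]
opening: 0.405
gripper_force: 0.0
```

```bash
python3 -m handwheel '[[[0,0,0,0,0,0,1],[0,0,0,0,0,0,1],[0,0,0,0,0,0,1],[0,0,0,0,0,0,1],[0,0,2,0,0,0,1],[0,0,4,0,0,0,1],[0,0,5,0,0,0,1],[0,0,5,0,0,0,1]]]' 30
```

```text
t: 8.0
tool_pos: [0.5888, 0.0211, 0.111]
tool_rot: [[-0.978, -0.208, 0.0], [-0.208, 0.978, -0.0], [-0.0, -0.0, -1.0]]
ft_force: [-4.2, -0.6, 10.7]
opening: 0.159
gripper_force: 30.0
```

```bash
python3 -m handwheel '[[[0,0,0.5,0,0,0.12,1],[0,0,0.5,0,0,0.26,1],[0,0,0.5,0,0,0.4,1],[0,0,0.5,0,0,0.54,1],[0,0,0.5,0,0,0.68,1],[0,0,0.5,0,0,0.8,1],[0,0,0.5,0,0,0.9,1],[0,0,0.5,0,0,0.9,1]]]'
```

```text
t: 9.0
tool_pos: [0.589, 0.0213, 0.1109]
tool_rot: [[-0.77, 0.638, 0.001], [0.638, 0.77, -0.0], [-0.001, 0.0, -1.0]]
ft_force: [-5.5, -0.2, 12.4]
opening: 0.157
gripper_force: 30.0
```

```bash
python3 -m handwheel '[[[0,0,-3,0,0,0,1],[-7,-7,-4,0,0,0,1],[-20,-22,-4,0,0,0,1],[-34,-36.5,-4,0,0,0,1],[-48,-51.5,-4,0,0,0,1],[-61,-66,-4,0,0,0,1],[-75,-81,-4,0,0,0,1],[-83,-90,-4,0,0,0,1],[-86,-93,-4,0,0,0,1],[-86,-93,-4,0,0,0,1]]]'
```

```text
t: 10.25
tool_pos: [0.5947, -0.104, 0.1122]
tool_rot: [[-0.771, 0.637, -0.002], [0.637, 0.771, 0.003], [0.004, 0.001, -1.0]]
ft_force: [-5.0, 7.2, 0.7]
opening: 0.159
gripper_force: 30.0
```

```bash
python3 -m handwheel '[[[0,0,0,0,0,0,-1],[0,0,0,0,0,0,-1],[0,0,-40,0,0,0,-1],[0,0,-90,0,0,0.16,-1],[10,11,-110,0,0,0.32,-1],[20,25,-115,0,0,0.48,-1],[25,30,-115,0,0,0.64,-1],[25,30,-115,0,0,0.825,-1],[25,30,-115,0,0,0.825,-1]]]'
python3 - <<'E'
from h import *
o=bot.get_obs();print(o['t'],o['tool_pos'],o['opening'],bot.camera_model('wrist')['world_from_camera'])
im=bot.grab_frame('wrist');cv2.imwrite('pics/w3.png',cv2.resize(im[:,:,::-1],(800,600),interpolation=cv2.INTER_CUBIC))
E
```

```text
t: 11.38
tool_pos: [0.5961, -0.0665, 0.2285]
tool_rot: [[-0.057, 0.998, 0.002], [0.998, 0.057, -0.001], [-0.001, 0.001, -1.0]]
ft_force: [-0.5, 0.0, 1.0]
opening: 0.987
gripper_force: 0.0
11.375 [ 0.5961 -0.0665  0.2285] 0.9872178426422117 [[ 0.9984  0.0541  0.0176  0.5901]
 [ 0.0569 -0.9558 -0.2885  0.0122]
 [ 0.0013  0.289  -0.9573  0.3804]
 [ 0.      0.      0.      1.    ]]
```

View pics/w3.png

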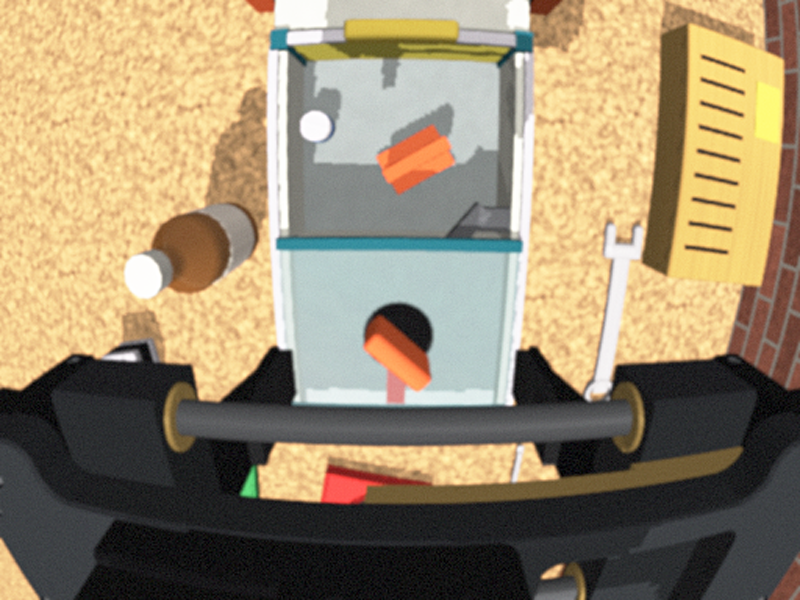

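The wrist picture shows the hatch open, with the knob at (398,350). The bracket is at about (416,158), tilted up to the right, the canister is at (316,126), and the keeper is at (485,222).

```bash
cat > fit.py <<'E'
from h import *
from scipy.optimize import differential_evolution
s=1.5625
def projf(m,P):
    T=np.linalg.inv(m['world_from_camera']);p=P@T[:3,:3].T+T[:3,3];f=192/np.tan(np.radians(m['fov_y']/2))
    r=np.hypot(p[:,0],p[:,1]);th=np.arctan2(r,p[:,2]);return p[:,:2]/r[:,None]*(f*th)[:,None]+[m['cx'],m['cy']]
def cub(x,y,z0,z1):return np.array([[a*x,b*y,c] for a in(-.5,.5) for b in(-.5,.5) for c in(z0,z1)])
parts=[cub(50,34,0,6),cub(50,10,5,39)]
def hulls(m,p,zf):return [projf(m,box(*p,c)+[0,0,zf]) for c in parts]
def fitbr(m,mask,zf,bounds):
    S=4
    M=cv2.resize(mask,None,fx=S,fy=S,interpolation=cv2.INTER_LINEAR)>127
    def cost(p):
        R=np.zeros(M.shape,np.uint8)
        for q in hulls(m,p,zf):cv2.fillConvexPoly(R,cv2.convexHull(((q+.5)*S).astype(np.int32)),1)
        R=R>0;return 1-(R&M).sum()/(R|M).sum()
    return differential_evolution(cost,bounds,seed=1,maxiter=60,popsize=12,tol=1e-4)
E
python3 - <<'E'
from fit import *
m=bot.camera_model('wrist')
im=cv2.resize(cv2.imread('pics/w3.png'),(512,384),interpolation=cv2.INTER_AREA)
h=cv2.cvtColor(im,cv2.COLOR_BGR2HSV);k=cv2.inRange(h,(3,150,90),(16,255,255));z=np.zeros_like(k);z[70:130,230:300]=k[70:130,230:300]
r=fitbr(m,z,.02,[(.55,.64),(0,.07),(0,1.57)]);p=r.x;print('bracket',p,np.degrees(p[2]),'1-iou',r.fun)
v=cv2.resize(im,None,fx=10,fy=10,interpolation=cv2.INTER_CUBIC)
for q in hulls(m,p,.02):cv2.polylines(v,[cv2.convexHull(((q+.5)*10).astype(np.int32))],True,(255,0,0),1)
cv2.imwrite('pics/w3c.png',v[700:1300,2250:3050])
print('desiccant',atz(m,(316/s,126/s),.05,True))
E
```

```text
bracket [0.5988 0.0143 0.5796] 33.20629492740333 1-iou 0.07172365735901642
desiccant [0.5273 0.0346 0.05  ]
```

View pics/w3c.png

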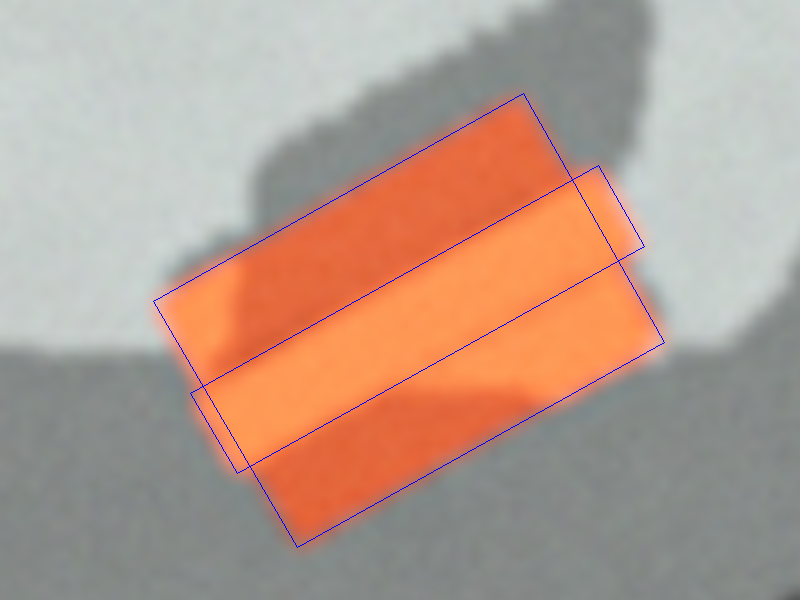

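```bash
python3 -m handwheel '[[[30,2,0,0,0,-0.17,-1],[60,5,0,0,0,-0.34,-1],[80.5,7.5,0,0,0,-0.524,-1],[80.5,7.5,0,0,0,-0.524,-1],[80.5,7.5,50,0,0,-0.524,-1],[80.5,7.5,100,0,0,-0.524,-1],[80.5,7.5,120,0,0,-0.524,-1],[80.5,7.5,120,0,0,-0.524,-1]]]' 15
```

```text
t: 12.42
tool_pos: [0.5978, 0.014, 0.1069]
tool_rot: [[-0.546, 0.838, -0.003], [0.838, 0.546, 0.0], [0.002, -0.002, -1.0]]
ft_force: [-0.2, 0.1, -0.3]
opening: 0.998
gripper_force: 0.0
```

```bash
python3 -m handwheel '[[[0,0,30,0,0,0,-1],[0,0,50,0,0,0,-1],[0,0,60,0,0,0,-1],[0,0,60,0,0,0,-1],[0,0,60,0,0,0,1],[0,0,60,0,0,0,1],[0,0,60,0,0,0,1],[0,0,60,0,0,0,1],[0,0,60,0,0,0,1],[0,0,60,0,0,0,1]]]' 20
```

```text
t: 13.68
tool_pos: [0.5987, 0.0146, 0.0482]
tool_rot: [[-0.547, 0.837, 0.0], [0.837, 0.547, 0.0], [-0.0, 0.0, -1.0]]
ft_force: [-0.0, -0.1, 2.4]
opening: 0.571
gripper_force: 20.0
```

```bash
python3 -m handwheel '[[[0,0,-20,0,0,0,1],[0,0,-60,0,0,0,1],[0,0,-105,0,0,0,1],[0,0,-150,0,0,0,1],[0,0,-170,0,0,0,1],[0,0,-170,0,0,0,1]]]'; python3 -m handwheel '[[[-12,-25,0,0,0,0,1],[-34,-70,0,0,0,0,1],[-57,-115,0,0,0,0,1],[-79,-160,0,0,0,0,1],[-101,-205,0,0,0,0,1],[-123,-250,0,0,0,0,1],[-145,-295,0,0,0,0,1],[-165,-335,0,0,0,0,1],[-173,-353,0,0,0,0,1],[-173,-353,0,0,0,0,1]]]'
python3 - <<'E'
from h import *
o=bot.get_obs();print(o['t'],o['tool_pos'])
a=bot.grab_frame('scene')[110:270,120:400,::-1];b=bot.grab_frame('side')[110:384,170:390,::-1]
r=lambda x:cv2.resize(x,(400,int(x.shape[0]*400/x.shape[1])),interpolation=cv2.INTER_CUBIC)
a,b=r(a),r(b);v=np.zeros((max(len(a),len(b)),800,3),np.uint8);v[:len(a),:400]=a;v[:len(b),400:]=b
cv2.imwrite('pics/c4.png',v)
E
```

```text
t: 14.42
tool_pos: [0.5995, 0.0145, 0.2199]
tool_rot: [[-0.547, 0.837, 0.004], [0.837, 0.547, -0.0], [-0.002, 0.003, -1.0]]
ft_force: [-0.2, 0.6, -1.5]
opening: 0.57
gripper_force: 20.0
t: 15.68
tool_pos: [0.3961, -0.3234, 0.2154]
tool_rot: [[-0.545, 0.839, -0.003], [0.839, 0.545, 0.003], [0.004, -0.001, -1.0]]
ft_force: [0.2, -0.1, 0.2]
opening: 0.576
gripper_force: 20.0
15.675 [ 0.3961 -0.3234  0.2154]
```

View pics/c4.png

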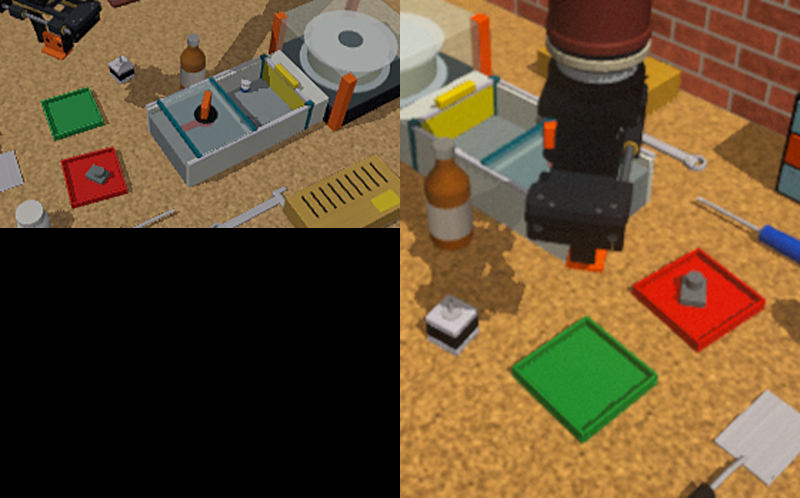

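The combined picture shows the bracket held under the gripper, the hatch open, the gate shut and the canister standing. The green tray is free, so I'm lowering the bracket.

```bash
python3 -m handwheel '[[[0,0,40,0,0,0,1],[0,0,85,0,0,0,1],[0,0,130,0,0,0,1],[0,0,160,0,0,0,1],[0,0,172,0,0,0,1],[0,0,177,0,0,0,1],[0,0,180,0,0,0,1],[0,0,182.5,0,0,0,1],[0,0,182.5,0,0,0,1]]]'
```

```text
t: 16.9
tool_pos: [0.3981, -0.3237, 0.0361]
tool_rot: [[-0.547, 0.837, 0.001], [0.837, 0.547, -0.001], [-0.001, 0.0, -1.0]]
ft_force: [-0.1, -0.1, -0.5]
opening: 0.572
gripper_force: 20.0
```

```bash
python3 -m handwheel '[[[0,0,1.5,0,0,0,1],[0,0,3,0,0,0,1],[0,0,4,0,0,0,1],[0,0,4,0,0,0,1]]]'
```

```text
t: 17.4
tool_pos: [0.3979, -0.3234, 0.0322]
tool_rot: [[-0.547, 0.837, -0.0], [0.837, 0.547, 0.0], [0.0, -0.0, -1.0]]
ft_force: [-1.8, 2.2, 6.5]
opening: 0.568
gripper_force: 20.0
```

Contact at 6.5 N. I'm releasing with a partial opening so the fingers clear the tray walls, then going up.

```bash
python3 -m handwheel '[[[0,0,-0.5,0,0,0,0.3],[0,0,-0.5,0,0,0,0.5],[0,0,-0.5,0,0,0,-0.5],[0,0,-0.5,0,0,0,-0.5],[0,0,-20,0,0,0,-0.5],[0,0,-70,0,0,0,-0.5],[0,0,-130,0,0,0,-0.5],[80,0,-180,0,0,0,-0.5],[120,0,-180,0,0,0,-0.5],[120,0,-180,0,0,0,-0.5]]]'
python3 - <<'E'
from h import *
o=bot.get_obs();print(o['t'],o['tool_pos'],o['opening'])
a=bot.grab_frame('scene')[110:270,120:400,::-1];b=bot.grab_frame('side')[110:384,170:390,::-1]
r=lambda x:cv2.resize(x,(400,int(x.shape[0]*400/x.shape[1])),interpolation=cv2.INTER_CUBIC)
a,b=r(a),r(b);v=np.zeros((max(len(a),len(b)),800,3),np.uint8);v[:len(a),:400]=a;v[:len(b),400:]=b
cv2.imwrite('pics/c5.png',v)
E
```

```text
t: 18.65
tool_pos: [0.3313, -0.2211, 0.2128]
tool_rot: [[-0.548, 0.836, 0.002], [0.836, 0.548, -0.002], [-0.003, 0.001, -1.0]]
ft_force: [-0.1, -0.5, -0.1]
opening: 0.748
gripper_force: 0.0
18.65 [ 0.3313 -0.2211  0.2128] 0.7479674695108265
```

View pics/c5.png

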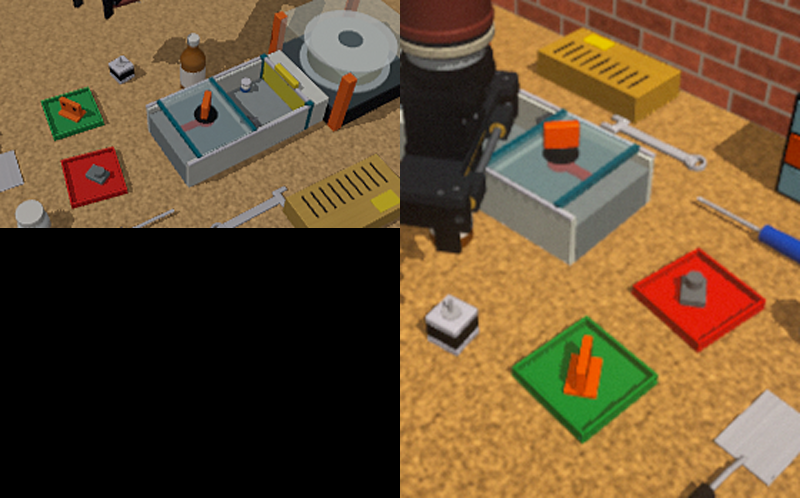

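The bracket stands upright in the middle of the green tray, at side-crop (583,370). The hatch is open, the gate is shut, and the canister and bottle are standing.

```bash
python3 -c "
from workcell import bot
print(bot.finish_job())"
```

```text
the job is handed in; nothing more can be done
None
```

The bracket stands upright in the middle of the green tray, with the hatch fully open, the gate pressed shut and the canister still standing; I handed the job in at about 18.7 s, and no verdict came back.

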